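# Press a lens barrel into a sprung V-block

## Task

Swing the upright latch lever on the front of the grey instrument case well over to the side so that it lies nearly level, lift the lid by its pull tab until it stands upright or further back, take out the metal lens barrel and lay it lengthwise and centred in the sprung V-block. Then press it down, firmly but not roughly, so that it bears on both sloping sides of the V and the spring gives by about half a centimetre, and finish while still holding it pressed down like that. Leave the case open and do not disturb the other things on the bench.

Things in the scene. Friction and masses are not known exactly. Their poses are not given: they have to be found in the camera images.
- latch (a joint): Latch lever on the front (-x side) of the case: angle in rad. Starts near 0 = upright, its nose hooked over a small catch on the lid so that the lid is locked; grows to 1.6 = lying level, as its top swings to the case's -y side. The catch is free beyond about 0.7. It stays where it is left (about 0.5 N at the top moves it).
- latch_tip (a point): Middle of the lever's thickened top (12 x 12 mm, 22 mm tall, ends 8 mm beyond this point), 64 mm from its pivot. The pivot axis runs along the case's x; at angle a this point is at case [-82, -34 - 64 sin a, 18 + 64 cos a] mm. The axes turn with the lever.
- case: Grey plastic case, fixed, 120 (x) x 142 (y) x 64 mm high shut; lower half 36 mm high, walls 4 mm. Origin on the bench under its middle; -x is the front with latch and tab (it faces the middle of the bench), z up. The barrel lies along x on two saddles (33 to 47 mm either side of the middle), axis 34 mm above the bench; between the saddles there is free room 50 mm to each side of the barrel, down to the floor at 4 mm.
- lid (a joint): Lid angle in rad: 0 shut, 1.57 upright, 1.75 fully open, tipped back. Stiff hinge: the lid stays wherever it is left; about 2 to 3 N at the pull tab lifts it.
- lid_hinge (a point): Middle of the lid's hinge line, which runs along the case's y at case [60, 0, 36] mm. The point turns with the lid (its x and z turn in the plane at right angles to the hinge).
- lid_tab (a point): Grip point on the lid's pull tab, an upright aluminium fin 9 mm thick (across y), 18 mm high, sticking out 45 mm from the lid's front; the point is 28 mm off the lid. Lid shut: at case [-88, 16, 50] mm. From the hinge, in the lid's frame: [-148, 16, 14] mm; it goes round the hinge as the lid opens. Pinched from above across y, the fin can turn between the fingers.
- barrel_center (a point): Middle of the lens barrel, on its axis: a plain metal tube 32 mm in diameter and 100 mm long with a lens at one end, about 0.15 kg, x along its axis. It may go into the V either way round. It starts in the shut case.
- v_seat (a point): Where the barrel's middle is when seated; x along the V, z up. 68.6 mm above the bench with the spring up (top of the barrel then 84.6 mm); sinks with it. Two V rests, each 16 mm long, have their middles 36 mm either side of this point along x; in the 56 mm gap between them fingers can straddle the barrel: only a 22 mm wide spine is there, 26 mm below this point.
- v_stand: Aluminium base plate of the V-block stand, fixed, 130 (x) x 90 (y) x 12 mm, x along the V; origin on the bench under its middle. The V rests above it are 60 mm wide over all; their rims are level with v_seat. Note: a shelf hangs over the back of the bench, its front edge about 0.66 m ahead of the robot and 0.47 m above the bench.
- v_carrier (a joint): How far the sprung V-block is pushed down, m: 0 up, 0.012 at the bottom stop. The spring takes 1200 N/m; at 0 it already pushes up with about 3 N, so a barrel lying in it does not sink it; about 7 to 8 N of push on the barrel gives 5 mm.
- v_left: The two sloping steel cheeks (45 degrees) on the V's +y side; origin under the V's middle, on the sprung carrier, 34.6 mm below v_seat. A barrel clamped hard in the fingers a little off the middle bears on one side only; loosened, it settles by itself, and can then be pressed from above.
- v_right: The two sloping steel cheeks on the V's -y side, the same.
- petri: Petri dish 64 mm wide, 15 mm high, on the bench: leave alone.
- tape_roll: Roll of tape 82 mm wide, 19 mm high, lying flat on the bench: leave alone.
- marker: White marker pen 135 mm long lying on the bench: leave alone.
- dropper_bottle: Small brown dropper bottle, 35 mm wide, 106 mm tall: leave alone.
- barrel: The lens barrel itself (same place and axes as barrel_center).

How it is judged:
By the outcome, as a careful person would: the job done as asked, in the order asked, and still so for the second after the job is handed in, while the arm keeps its last pose, push and grip.
It also fails if it takes over 72 s, if anything falls off the work surface, if the arm or the gripper's body presses on something with over 40 N, if the wrist force passes 120 N, or if a joint passes its speed limit or range.

## Robot

A 6-joint arm with a two-finger parallel gripper is mounted at the origin on a cart in front of the work surface, level with it; the furniture and walls round the work are solid. World frame = base frame: x ahead of the robot, y to its left, z up, the work surface at z = 0. Lengths are in m, angles in rad, forces in N, time in s.
With the tool pointing down it reaches from about 0.275 to 0.75 m from the base axis. Payload 10.2 kg.
Tool frame: the origin (TCP) lies midway between the tips of the shut fingers; the grasp point (between the pads) lies 19 mm behind it (env.hold_point_z is the distance from the TCP to the grasp point, in m); z points along the fingers, y is the line along which they close (so a half turn about z gives the same grasp; the last joint's range is limited). The gripper opens to 85 mm and grips with 20 to 120 N. Pads are 22 mm wide; open, the fingers measure 114 mm over their backs; the gripper's body (76 mm by 85 mm) begins 54 mm behind the grasp point. The pads swing forward as they close: fully open they stand 13 mm farther back than shut.
Start: joints at [1.034, 0.313, 1.498, -0, 1.331, -0.223], TCP at [0.162, 0.499, 0.231] pointing down, gripper open.
Joint ranges: [-2.94, 2.94], [-0.97, 2.17], [0.19, 2.56], [-1.23, 4.37], [0.02, 3.11], [-2.88, 2.88]. Speed limits (rad/s): [2.39, 2.39, 3.01, 3.14, 3.14, 3.14].

## Interface

Orientations are given as a unit quaternion [x, y, z, w].
In Python, from bench import env, kinematics, monitor, eyes, job gives the robot as it stands. The module is installed in compiled form; this text tells all that it offers. Calls block until the motion is done:
- env.reach(position, orientation): joint-space move of the TCP to a pose.
- env.movel(position, velocity=0.15, frame=None, guard=None): straight line of the TCP; frame=None keeps the orientation; velocity is the mean speed in m/s. With guard (N) it stops when the force on the tool has changed by that much, and returns True; else False.
- env.set_joints(angles): joint-space move.
- env.release() and env.close_gripper(effort=None): open the fingers fully, or close them until they stop; effort is the grip in N (None keeps the last).
- env.hold(seconds).
- kinematics.ik(position, orientation): joint angles nearest the present ones, or None.
- monitor.sense(): the state.
- eyes.grab_frame(name): name is "side" or "top"; returns a dict with "frame" (400x640x3 uint8, red, green, blue), "mtx" (3x3 intrinsics, pixels), "k1" (the pictures are not rectified: a ray, as slopes to the right and down, at radius r is drawn at 1 + k1 r^2 times it, then the intrinsics apply), "view" (4x4, takes a point from world to camera coordinates). Camera axes: x right, y down, z forward; pixel columns grow to the right and rows downward; lengths in m; the calibration is good to about 2 mm. A picture is of the moment at which its call begins. There is no depth.
A pose or a line that the arm cannot do raises env.MotionError and nothing moves.
- job.hand_in(): hands the job in; it is judged then, once.
The state is a dict: "clock": time; "joints": joint angles; "qvel": joint speeds; "joint_efforts": joint torques, N m; "position": TCP position; "ee_rot": TCP orientation; "contact_force": force on the tool from outside, world axes, zero at the start; "ft_torque": the same for the moment, N m; "finger_gap": opening from 0.0 (shut) to 1.0 (fully open); "gripper_force": force on a finger pad.
Only numpy, scipy, OpenCV 4.12 (cv2) and the standard library are available. Lean on these libraries where they do the work, as an engineer would, in place of code of your own. Each camera call takes 0.05 s, during which the arm holds its last target. There are 200 camera calls.

## Working session

There is one attempt and no reset: what is moved stays moved. The work goes in short steps, each a Python script; the robot and the scene stay as the last script left them, time stands still between calls to the robot, and variables do not carry over. Pictures are saved under pics/ and viewed, at most 10 in all, crops included, and the job is handed in when it is done.

```bash
mkdir -p pics; cat > h.py <<'E'
import numpy as np, cv2
from bench import env, kinematics, monitor, eyes, job
from scipy.spatial.transform import Rotation as R
def K(f): return np.array(f["mtx"],float), np.array([f["k1"],0,0,0],float), np.array(f["view"],float)
def ray(f,uv):
    k,d,V=K(f); n=cv2.undistortPoints(np.array([[uv]],float),k,d)[0,0]
    Rm=V[:3,:3]; return -Rm.T@V[:3,3], Rm.T@np.array([n[0],n[1],1.])
def onz(f,uv,z):
    o,r=ray(f,uv); return o+r*(z-o[2])/r[2]
def tri(*fu):
    A=np.zeros((3,3));b=np.zeros(3)
    for f,uv in fu:
        o,r=ray(f,uv); r=r/np.linalg.norm(r); P=np.eye(3)-np.outer(r,r); A+=P;b+=P@o
    return np.linalg.solve(A,b)
def proj(f,p):
    k,d,V=K(f); return cv2.projectPoints(np.array(p,float).reshape(-1,1,3),cv2.Rodrigues(V[:3,:3])[0],V[:3,3],k,d)[0][:,0]
def grab(n,save):
    f=eyes.grab_frame(n); np.save(f"pics/{save}.npy",f,allow_pickle=True); cv2.imwrite(f"pics/{save}.png",f["frame"][:,:,::-1]); return f
def load(s): return np.load(f"pics/{s}.npy",allow_pickle=True).item()
def down(yaw): # tool z down, tool y (closing) at angle yaw from world x
    y=np.array([np.cos(yaw),np.sin(yaw),0]); z=np.array([0,0,-1.]); return R.from_matrix(np.c_[np.cross(y,z),y,z])
E
python3 - <<'E'
from h import *
for n in("side","top"):
    f=grab(n,n+"0"); o,r=ray(f,(320,200)); print(n,o.round(3),r.round(3),f["k1"],f["mtx"])
s=monitor.sense(); print(s); print(env.hold_point_z)
a=[load(n)["frame"][:,:,::-1] for n in("side0","top0")]
E
cd pics; python3 -c "
import cv2
cv2.imwrite('a.png',cv2.resize(cv2.imread('side0.png'),(800,500)));cv2.imwrite('b.png',cv2.resize(cv2.imread('top0.png'),(800,500)))"
```

```text
side [ 0.581 -1.235  0.742] [-0.048  0.854 -0.519] -0.008990928632620304 [[406.17706052   0.         326.63841813]
 [  0.         406.17706052 198.27505768]
 [  0.           0.           1.        ]]
top [ 0.447 -0.126  1.057] [ 0.082  0.026 -0.996] -0.06336094329125172 [[373.6729753    0.         322.75359149]
 [  0.         373.6729753  195.17144362]
 [  0.           0.           1.        ]]
{'clock': 0.1, 'joints': array([ 1.03359358e+00,  3.13385959e-01,  1.49835716e+00, -4.84200053e-06,
        1.33100085e+00, -2.23371474e-01]), 'qvel': array([ 1.20379607e-03, -3.45842233e-04, -6.84090332e-04, -2.53262734e-04,
        9.13844747e-04,  2.13541658e-05]), 'joint_efforts': array([ 1.13845585e-03, -4.12900114e+01, -2.60147846e+01, -2.21429186e-04,
        2.93287289e-03, -1.46463279e-06]), 'position': array([0.16194845, 0.49915654, 0.23079793]), 'ee_rot': array([ 1.56271892e-01,  9.87713908e-01, -5.35404841e-04, -2.11493461e-04]), 'contact_force': array([ 0.24552156, -0.09763511,  0.36702379]), 'ft_torque': array([ 0.02243662,  0.01835652, -0.02309297]), 'gripper_force': 0.0, 'finger_gap': 0.99884300998949}
0.0187
```

View pics/a.png

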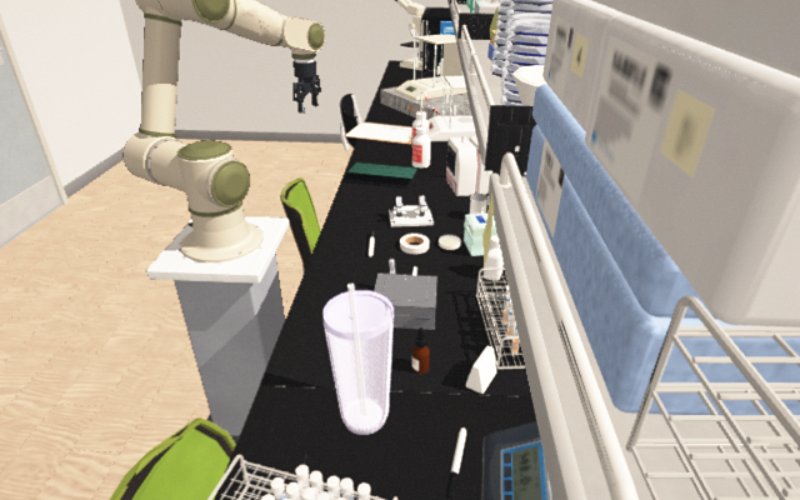

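View pics/b.png

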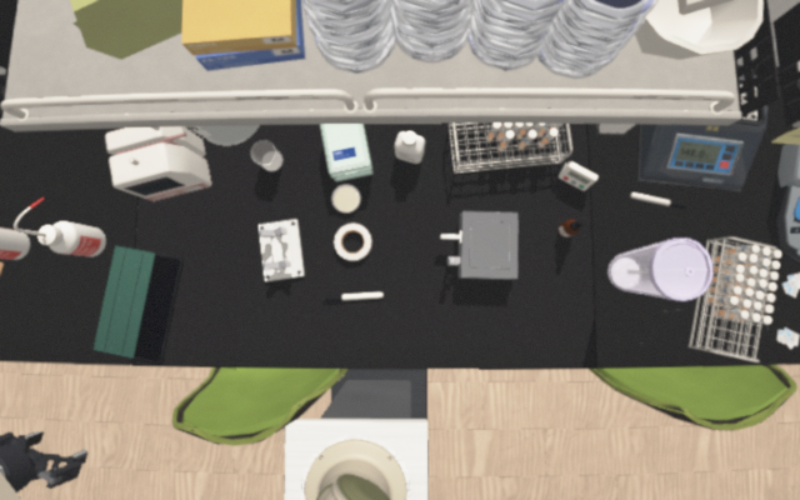

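The side view shows the case at (407,300) and the V stand at (410,213). The top view shows the case at (488,245), with its front to the left (world +y), tab at (450,236) and latch at (453,261). The stand is at (281,250). I'll take closer crops next.

```bash
python3 - <<'E'
import cv2,numpy as np
def c(n,x,y,w=80,h=60,s=5):
    im=cv2.imread(f'pics/{n}.png')[y:y+h,x:x+w]; im=cv2.resize(im,None,fx=s,fy=s,interpolation=cv2.INTER_CUBIC)
    for i in range(0,w,10): cv2.line(im,(i*s,0),(i*s,6),(0,255,255),1)
    for i in range(0,h,10): cv2.line(im,(0,i*s),(6,i*s),(0,255,255),1)
    return im
cv2.imwrite('pics/c.png',np.vstack([np.hstack([c('top0',345,165),c('top0',195,170)]),np.hstack([c('side0',290,205),c('side0',290,145)])]))
E
```

```text
(no output)
```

View pics/c.png

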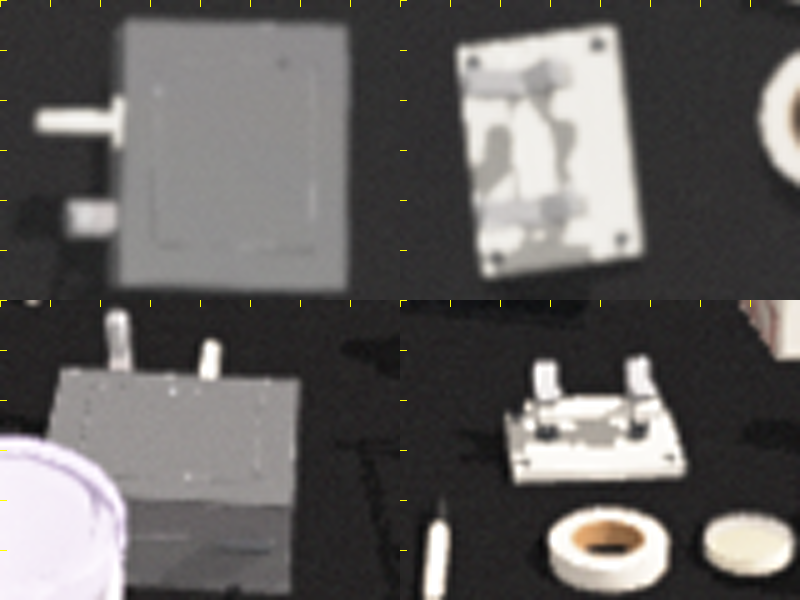

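The crop shows these pixel positions:
- **Lid corners, top view:** tile (123,18), (348,22), (347,290), (118,288).
- **Plate corners, top view:** (457,45), (615,25), (643,252), (485,277).
- **Tab tip:** (35,121) in the top tile.
- **Latch block:** about (90,217) in the top tile.

I'll fit the poses from both views.

```bash
python3 - <<'E'
from h import *
from scipy.optimize import least_squares
T,S=load("top0"),load("side0")
def fit(L,x0,fixz):
    def pts(p,m): c,s=np.cos(p[2]),np.sin(p[2]); m=np.array(m)/1000; return np.c_[p[0]+c*m[:,0]-s*m[:,1],p[1]+s*m[:,0]+c*m[:,1],m[:,2]+p[3]]
    def r(p): return np.concatenate([(proj(f,pts(p,[m]))[0]-uv) for f,m,uv in L]+[[p[3]*(1e5 if fixz else 0)]])
    s=least_squares(r,x0); print(s.x.round(4),s.fun.round(1)[:-1].reshape(-1,2).tolist()); return s.x
t=lambda x,y:(345+x/5-.4,165+y/5-.4); s=lambda x,y:(290+x/5-.4,205+(y-300)/5-.4)
C=[(T,(-60,71,64),t(123,18)),(T,(60,71,64),t(348,22)),(T,(60,-71,64),t(347,290)),(T,(-60,-71,64),t(118,288)),
(S,(-60,-71,64),s(62,368)),(S,(-60,71,64),s(300,380)),(S,(60,71,64),s(295,505))]
extra=[(T,(-105,16,59),t(35,121)),(S,(-105,16,59),s(211,341)),(T,(-82,-34,90),t(90,215)),(S,(-82,-34,90),s(117,310))]
for fz in(1,0):
    p=fit(C,[.45,-.25,-1.57,0],fz)
c,sn=np.cos(p[2]),np.sin(p[2])
for f,m,uv in extra:
    w=[p[0]+(c*m[0]-sn*m[1])/1000,p[1]+(sn*m[0]+c*m[1])/1000,m[2]/1000]; print(m,(proj(f,w)[0]-uv).round(1))
t=lambda x,y:(195+(x-400)/5-.4,170+y/5-.4); s=lambda x,y:(290+(x-400)/5-.4,145+(y-300)/5-.4)
V=[(T,(65,45,12),t(457,45)),(T,(65,-45,12),t(615,25)),(T,(-65,-45,12),t(643,252)),(T,(-65,45,12),t(485,277)),
(S,(-65,45,12),s(507,413)),(S,(65,45,12),s(665,397)),(S,(65,-45,12),s(685,462)),(S,(-65,-45,12),s(513,470))]
for fz in(1,0): p=fit(V,[.4,.1,.12,0],fz)
# carrier rims top view: outer ends
for m in [(36,30,68.6),(36,-30,68.6),(-36,30,68.6),(-36,-30,68.6)]:
    c,sn=np.cos(p[2]),np.sin(p[2]); w=[p[0]+(c*m[0]-sn*m[1])/1000,p[1]+(sn*m[0]+c*m[1])/1000,m[2]/1000]
    a=proj(T,w)[0]; b=proj(S,w)[0]; print(m,((a-[195,170])*5+[400,0]).round(),((b-[290,145])*5+[400,300]).round())
E
```

```text
[ 0.5401 -0.2901 -1.5954 -0.    ] [[0.1, 0.3], [-0.3, 0.5], [-0.1, -0.1], [0.4, -0.7], [0.0, 0.1], [-0.1, -0.0], [-0.0, -0.3]]
[ 5.4010e-01 -2.9010e-01 -1.5953e+00 -1.0000e-04] [[0.1, 0.3], [-0.3, 0.5], [-0.1, -0.1], [0.4, -0.7], [0.0, 0.1], [-0.1, 0.0], [-0.0, -0.3]]
(-105, 16, 59) [ 0.5 -0.1]
(-105, 16, 59) [0.1 0.1]
(-82, -34, 90) [-1.2 -0.9]
(-82, -34, 90) [2. 1.]
[0.5338 0.1735 0.1498 0.    ] [[0.0, 1.0], [-0.7, 0.2], [-0.5, -0.0], [-0.1, -0.3], [-0.1, 0.8], [0.7, 2.8], [-0.0, 0.4], [0.4, 0.1]]
[0.5336 0.1708 0.1498 0.0061] [[0.3, 0.8], [-0.3, -0.1], [0.0, 0.0], [0.2, -0.2], [-0.2, -0.2], [0.6, 1.8], [-0.0, -0.7], [0.3, -1.0]]
(36, 30, 68.6) [459.  83.] [634. 356.]
(36, -30, 68.6) [568.  66.] [644. 389.]
(-36, 30, 68.6) [475. 215.] [542. 359.]
(-36, -30, 68.6) [585. 198.] [549. 393.]
```

```bash
cat >> h.py <<'E'
CX,CY,CW=.5401,-.2901,-1.5954
VX,VY,VW=.534,.173,.150
def case(m):
    c,s=np.cos(CW),np.sin(CW); m=np.array(m)/1000; return np.array([CX+c*m[0]-s*m[1],CY+s*m[0]+c*m[1],m[2]])
QC=down(CW+np.pi/2).as_quat(); QC2=down(CW-np.pi/2).as_quat()
def st(): s=monitor.sense(); print(round(s["clock"],2),s["position"].round(4),s["contact_force"].round(1),round(s["finger_gap"],3),round(s["gripper_force"],1))
E
python3 - <<'E'
from h import *
print(np.round(kinematics.ik(case([-86,-8,130]),QC),2),np.round(kinematics.ik(case([-86,-8,130]),QC2),2))
qv=[np.round(kinematics.ik([VX,VY,.15],down(VW+o).as_quat()),2) for o in(np.pi/2,-np.pi/2)]; print(qv)
E
```

```text
[-0.57  0.51  1.49 -0.    1.15 -0.54] [-0.57  0.51  1.49 -0.    1.15  2.6 ]
[array([ 0.1 ,  0.47,  1.5 , -0.  ,  1.18, -1.62]), array([ 0.1 ,  0.47,  1.5 , -0.  ,  1.18,  1.53])]
```

```bash
python3 - <<'E'
from h import *
env.close_gripper(30)
env.reach(case([-85,-6,140]),QC); st()
h=14.5
env.movel(case([-85,-6,78]),.12,guard=8); st()
for a in np.arange(0.1,1.61,.15):
    u=np.array([-np.sin(a),np.cos(a)]); n=np.array([np.cos(a),np.sin(a)])
    c=np.array([-34,18])+60*u+5*n
    g=env.movel(case([-85,c[0]+h,c[1]]),.07,guard=15)
    st()
    if g: break
env.hold(.2)
f=grab("top","top1")
p=monitor.sense()["position"]; env.movel([p[0]+.01,p[1],.14],.15); st()
f=grab("top","top1b"); s=grab("side","side1b")
E
python3 - <<'E'
import cv2,numpy as np
c=lambda n,x,y:cv2.resize(cv2.imread(f'pics/{n}.png')[y:y+75,x:x+100],None,fx=4,fy=4,interpolation=cv2.INTER_CUBIC)
cv2.imwrite('pics/d.png',np.vstack([np.hstack([c('top1',335,160),c('top1b',335,160)]),np.hstack([c('side1b',280,195),c('side0',280,195)])]))
E
```

```text
3.69 [ 0.5364 -0.2043  0.1401] [-0.3 -0.3  0.4] -0.002 0.0
4.36 [ 0.5366 -0.2051  0.0787] [0.5 0.7 0.1] 0.003 0.0
4.72 [ 0.5219 -0.2049  0.0789] [-0.   0.1  0.1] 0.001 0.0
4.99 [ 0.5128 -0.2045  0.0775] [0.  0.1 0.2] -0.001 0.0
5.27 [ 0.504  -0.2042  0.0752] [0.8 0.7 0.5] -0.001 0.0
5.54 [ 0.4956 -0.204   0.0717] [-0.1  0.1 -0.1] -0.003 0.0
5.82 [ 0.4879 -0.2038  0.0671] [0.1 0.5 0.5] 0.001 0.0
6.09 [ 0.4809 -0.2036  0.0613] [-0.3  0.2  0.8] 0.001 0.0
6.37 [ 0.4748 -0.2034  0.0545] [ 0.6  0.2 -0.4] -0.001 0.0
6.64 [ 0.4698 -0.2033  0.0469] [-0.5  0.4 -0.6] -0.006 0.0
6.92 [ 0.466  -0.2032  0.0386] [ 0.5 -0.7  0.3] -0.001 0.0
7.19 [ 0.4636 -0.2031  0.03  ] [-0.9 -0.9 -0.2] 0.0 0.0
7.42 [ 0.4638 -0.2039  0.0222] [-3.8  2.6 15. ] -0.0 7.5
8.62 [ 0.4734 -0.2037  0.139 ] [-0.   0.7 -0.6] 0.002 0.0
```

View pics/d.png

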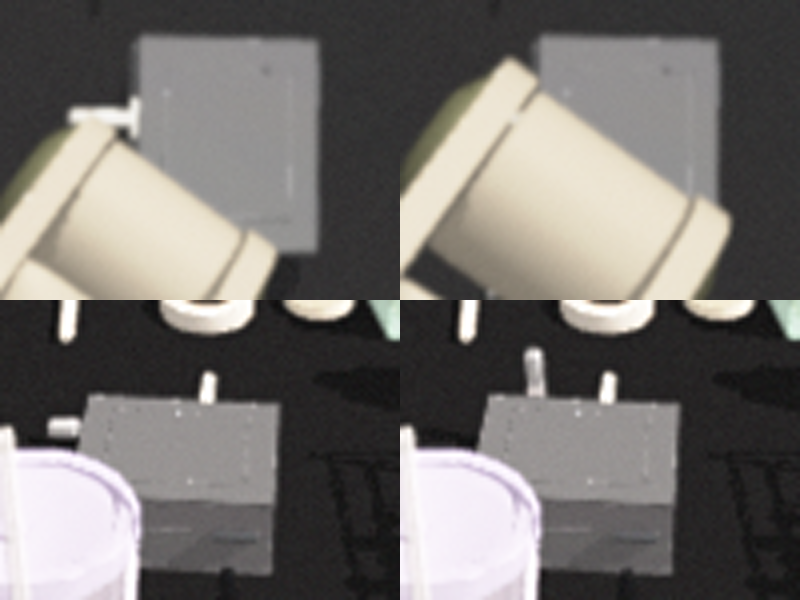

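The side tile shows the lever lying level at (65,427). Next I'll pinch the tab and swing the lid open.

```bash
python3 - <<'E'
from h import *
env.release()
env.movel(case([-90,16,110]),.2)
env.movel(case([-90,16,33]),.12,guard=10); st()
env.close_gripper(40); st()
p0=monitor.sense()["position"]; off=p0-case([-88,16,50])
for a in np.arange(.12,1.69,.12):
    x,z=-148*np.cos(a)+14*np.sin(a),148*np.sin(a)+14*np.cos(a)
    g=env.movel(case([60+x,16,36+z])+off,.09,guard=25); 
    if g or a>1.5 or .5<a<.7: st()
    if g: break
env.hold(.2); grab("top","top2"); grab("side","side2")
env.release()
p=monitor.sense()["position"]; env.movel(p+[0,0,.06],.2); st()
E
python3 - <<'E'
import cv2,numpy as np
c=lambda n,x,y:cv2.resize(cv2.imread(f'pics/{n}.png')[y:y+100,x:x+130],None,fx=3,fy=3,interpolation=cv2.INTER_CUBIC)
cv2.imwrite('pics/e.png',np.hstack([c('top2',330,140),c('side2',270,160)]))
E
```

```text
10.89 [ 0.5586 -0.2008  0.0339] [ 0.  -0.3  0.2] 0.997 0.0
11.57 [ 0.5576 -0.2005  0.0331] [-4.7  1.   3.2] 0.093 44.3
13.32 [ 0.5566 -0.2344  0.1145] [-4.   0.7  1. ] 0.096 43.0
16.12 [ 0.553  -0.3623  0.1682] [-7.3  0.9  1.7] 0.096 45.7
16.48 [ 0.5525 -0.3801  0.1658] [-7.8 -0.2  3.7] 0.095 47.1
17.95 [ 0.5532 -0.3785  0.2248] [-0.3 -0.  -1. ] 0.997 0.0
```

View pics/e.png

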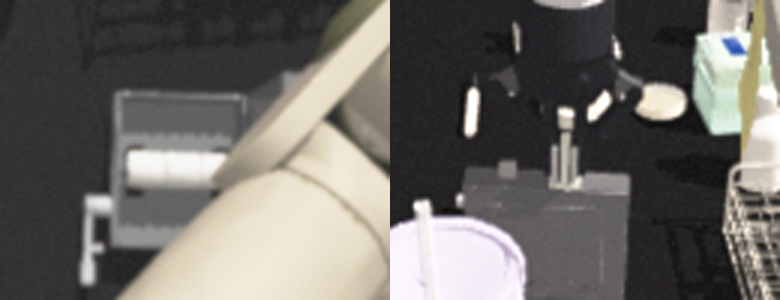

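The lid stands upright. The barrel shows in the top tile, from (127,168) rightwards. I'll move the arm clear and look at the barrel and the V.

```bash
python3 - <<'E'
from h import *
env.movel([.5,-.2,.24],.3)
env.reach([.35,-.02,.24],QC)
T=grab("top","top3");S=grab("side","side3"); st()
def c(f,x,y,s=5,w=80,h=60):
    im=cv2.resize(f["frame"][y:y+h,x:x+w,::-1],None,fx=s,fy=s,interpolation=cv2.INTER_CUBIC)
    for i in range(0,w,10): cv2.line(im,(i*s,0),(i*s,6),(0,255,255),1)
    for i in range(0,h,10): cv2.line(im,(0,i*s),(6,i*s),(0,255,255),1)
    return im
cv2.imwrite('pics/f.png',np.vstack([np.hstack([c(T,350,165),c(T,195,170)]),np.hstack([c(S,290,205),c(S,290,145)])]))
for m in [(-50,0,34),(50,0,34),(-50,16,34),(-50,-16,34),(0,0,50)]: print(m,((proj(T,case(m))[0]-[350,165])*5+2).round())
E
```

```text
19.76 [ 0.3509 -0.021   0.24  ] [ 0.8 -0.4 -0.3] 1.0 0.0
(-50, 0, 34) [109. 157.]
(50, 0, 34) [291. 161.]
(-50, 16, 34) [110. 128.]
(-50, -16, 34) [109. 186.]
(0, 0, 50) [205. 156.]
```

View pics/f.png

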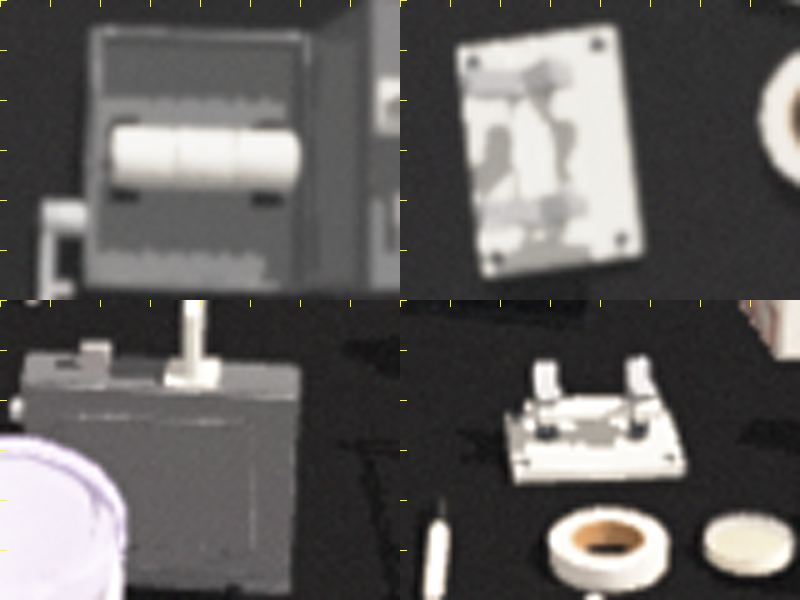

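Seen from the top, the barrel runs from (110,157) to (300,157) in the tile, which matches the predicted case centre line. The V rests in the side tile, at (546,380) and (640,376), also match within 1 px. I'll pick the barrel up and place it.

```bash
sed -i 's/^VX.*/VX,VY,VW=.534,.172,.150/' h.py; python3 - <<'E'
from h import *
env.reach(case([0,0,150]),QC)
g=env.movel(case([0,0,13]),.15,guard=8); st()
if g: raise SystemExit
env.close_gripper(40); st()
env.movel(case([0,0,200]),.2); st()
env.reach([VX,VY,.2],down(VW+np.pi/2).as_quat()); 
env.movel([VX,VY,.075],.2); env.hold(.2); st()
grab("top","top4");grab("side","side4")
E
python3 - <<'E'
import cv2,numpy as np
c=lambda n,x,y:cv2.resize(cv2.imread(f'pics/{n}.png')[y:y+75,x:x+100],None,fx=4,fy=4,interpolation=cv2.INTER_CUBIC)
cv2.imwrite('pics/g.png',np.hstack([c('top4',185,160),c('side4',280,125)]))
E
```

```text
22.12 [ 0.5406 -0.2904  0.0141] [0.7 0.7 0.2] 0.998 0.0
22.66 [ 0.5402 -0.2902  0.0133] [-1.3  0.8  3.7] 0.365 39.4
23.74 [ 0.5397 -0.2898  0.1986] [ 0.5 -0.7 -1.8] 0.363 39.7
26.41 [0.5346 0.172  0.0761] [-0.2 -0.6 -1. ] 0.362 39.7
```

View pics/g.png

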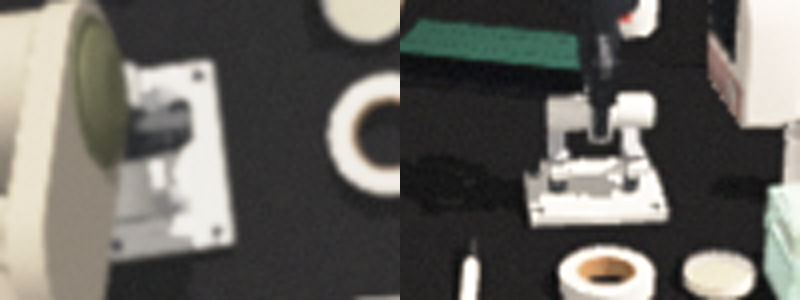

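The barrel is held level just above the V. In the side tile its ends are at about 547 and 656 (cols), and the rests at about 557 and 630. I'll check that against the projection.

```bash
python3 - <<'E'
from h import *
S=load("side4");T=load("top4")
def v(m):
    c,s=np.cos(VW),np.sin(VW); m=np.array(m)/1000; return np.array([VX+c*m[0]-s*m[1],VY+s*m[0]+c*m[1],m[2]])
for m in [(-50,0,97),(50,0,97),(-28,-30,68),(-44,-30,68),(28,-30,68),(44,-30,68),(-65,-45,12),(65,-45,12)]: print(m,((proj(S,v(m))[0]-[280,125])*4+[401.5,1.5]).round())
im=cv2.resize(S["frame"][140:175,310:350,::-1],None,fx=16,fy=16,interpolation=cv2.INTER_CUBIC)
for i in range(0,40,5): cv2.line(im,(i*16,0),(i*16,8),(0,255,255),1)
cv2.imwrite("pics/i.png",im)
for m in [(-50,0,97),(50,0,97),(-36,-30,68),(36,-30,68)]: print(m,((proj(S,v(m))[0]-[310,140])*16+8).round())
E
```

```text
(-50, 0, 97) [544. 115.]
(50, 0, 97) [649. 111.]
(-28, -30, 68) [570. 155.]
(-44, -30, 68) [553. 156.]
(28, -30, 68) [629. 153.]
(44, -30, 68) [646. 153.]
(-65, -45, 12) [532. 217.]
(65, -45, 12) [668. 212.]
(-50, 0, 97) [ 97. 220.]
(50, 0, 97) [517. 206.]
(-36, -30, 68) [168. 385.]
(36, -30, 68) [472. 374.]
```

View pics/i.png

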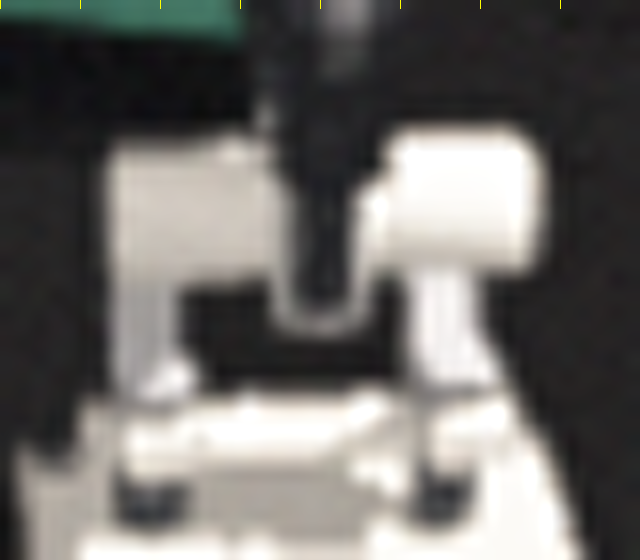

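The silhouette sits about 1 px (4 mm) too far along the V's +x, both against the projection and against the fingers. I'll shift −3.5 mm along the V, lower and release.

```bash
python3 - <<'E'
from h import *
d=-.0035*np.array([np.cos(VW),np.sin(VW)]); X,Y=VX+d[0],VY+d[1]
env.movel([X,Y,.075],.05); env.movel([X,Y,.058],.1); env.hold(.3); st()
g=env.movel([X,Y,.0475],.03,guard=3.5); print(g); st()
env.release(); env.hold(.3); st()
env.movel([X,Y,.14],.15); env.movel([.44,.02,.2],.3); st()
T=grab("top","top5");S=grab("side","side5")
def c(f,x,y,s=10,w=40,h=40):
    im=cv2.resize(f["frame"][y:y+h,x:x+w,::-1],None,fx=s,fy=s,interpolation=cv2.INTER_CUBIC)
    for i in range(0,w,5): cv2.line(im,(i*s,0),(i*s,6),(0,255,255),1)
    for i in range(0,h,5): cv2.line(im,(0,i*s),(6,i*s),(0,255,255),1)
    return im
cv2.imwrite('pics/j.png',np.hstack([c(T,205,175),c(S,310,140)]))
def v(m):
    c,s=np.cos(VW),np.sin(VW); m=np.array(m)/1000; return np.array([VX+c*m[0]-s*m[1],VY+s*m[0]+c*m[1],m[2]])
for m in [(-50,0,68.6),(50,0,68.6),(50,16,68.6),(50,-16,68.6),(-50,16,68.6),(-50,-16,68.6),(-50,0,84.6),(50,0,84.6)]: print(m,((proj(T,v(m))[0]-[205,175])*10+5).round(),((proj(S,v(m))[0]-[310,140])*10+[405,5]).round())
E
```

```text
27.38 [0.5307 0.1715 0.0584] [ 0.5  0.3 -1.3] 0.36 39.7
True
27.77 [0.5306 0.1717 0.0472] [0.7 1.4 3.4] 0.361 40.1
28.64 [0.5302 0.1715 0.047 ] [ 0.5 -0.  -0.8] 0.999 0.0
30.18 [0.4401 0.0205 0.1993] [-0.3  0.5  0.2] 0.999 0.0
(-50, 0, 68.6) [166. 417.] [461. 206.]
(50, 0, 68.6) [121.  51.] [721. 197.]
(50, 16, 68.6) [63. 60.] [715. 179.]
(50, -16, 68.6) [179.  42.] [726. 215.]
(-50, 16, 68.6) [108. 426.] [458. 188.]
(-50, -16, 68.6) [225. 409.] [464. 224.]
(-50, 0, 84.6) [149. 415.] [461. 168.]
(50, 0, 84.6) [103.  42.] [722. 159.]
```

View pics/j.png

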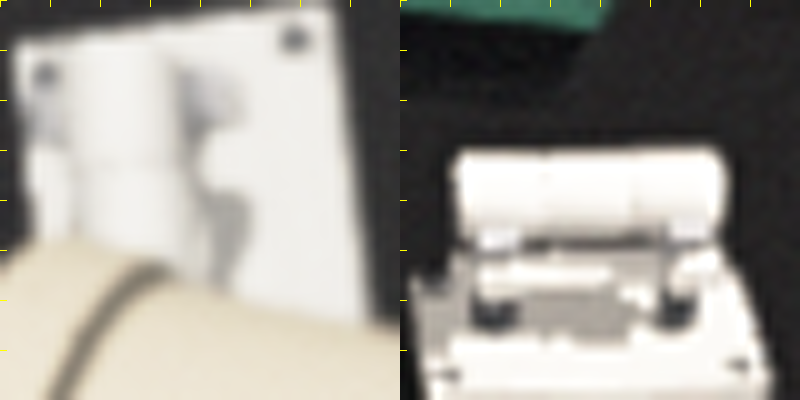

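The barrel lies in the V and is centred: in the side tile it spans 452–727, and the prediction was a centre of 591. It touched down at the expected height. Now I'll press from above.

```bash
python3 - <<'E'
from h import *
env.close_gripper(30)
env.reach([VX,VY,.15],down(VW+np.pi/2).as_quat())
env.movel([VX,VY,.092],.12); env.hold(.4); st()
g=env.movel([VX,VY,.080],.015,guard=2.5); print(g); env.hold(.3); st()
env.movel([VX,VY,.0796],.01); env.hold(.5)
for _ in range(4): env.hold(.15); st()
S=grab("side","side6"); grab("top","top6")
E
```

```text
32.85 [0.5341 0.1721 0.0922] [-0.   0.9 -0.3] 0.001 0.0
True
33.75 [0.5339 0.172  0.083 ] [0.9 0.4 3.7] -0.006 1.7
34.88 [0.534  0.1721 0.0799] [-1.2 -0.1  7.3] -0.001 3.5
35.02 [0.534  0.172  0.0799] [-0.6 -0.5  7.4] -0.002 3.5
35.17 [0.534  0.172  0.0799] [-0.7  0.3  7.4] 0.004 3.5
35.33 [0.534  0.172  0.0799] [-1.5 -0.9  6.7] -0.001 3.5
```

```bash
python3 - <<'E'
from h import *
env.movel([VX,VY,.0793],.01); env.hold(.5)
for _ in range(3): env.hold(.15); st()
T=grab("top","top7");S=grab("side","side7")
c=lambda f,x,y,w,h:cv2.resize(f["frame"][y:y+h,x:x+w,::-1],(400,400),interpolation=cv2.INTER_CUBIC)
cv2.imwrite('pics/k.png',np.hstack([c(T,190,120,240,140) if 0 else cv2.resize(T["frame"][110:270,190:440,::-1],(400,256)),cv2.resize(S["frame"][130:290,270:370,::-1],(160,256))]))
E
```

```text
36.33 [0.534  0.172  0.0796] [-0.9 -0.1  7.1] 0.002 3.7
36.48 [0.534  0.172  0.0796] [-1.4  0.1  6.7] 0.004 3.7
36.62 [0.534  0.172  0.0796] [-1.7  1.   6.6] 0.002 3.7
```

View pics/k.png

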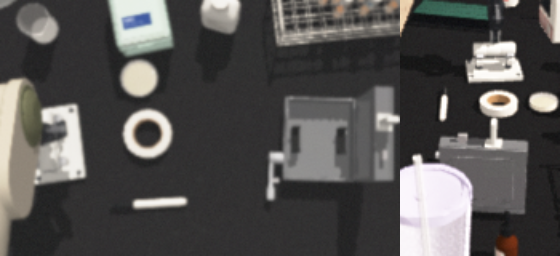

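The case is open at (320,140), the lever lies level, the other things are undisturbed, and the barrel is pressed about 5 mm down in the V at about 7 N. I'm handing in.

```bash
python3 -c "
from bench import job
print(job.hand_in())"
```

```text
the job is handed in; nothing more can be done
None
```

I handed the job in at about 37 s, no verdict shown: the latch is level, the lid is open, and the barrel is centred in the V and held about 5 mm down at roughly 7 N; bearing on both sides was not checked directly.

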